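# Date-code three sauce-cup lids on the x-y slide

### The job

Set the cup rack down on the carrier of the x-y slide without dropping it, then move the carrier so that the coder's fixed pointer stands over the centre of the large round lid, then the medium round lid, then the small round lid, keeping still for a full second at each; the square lid is not coded. Finish with the carrier drawn fully back out towards the robot, the rack still seated on it with all four cups, and let go. Nothing may touch the coder, its pointer or its clear guard, and the jar, the bottle and the boxes stay where they are.

Things in the scene. Friction and masses are not known exactly. Their poses are not given: they have to be found in the camera images.
- slide_base: fixed grey base of the x-y slide, 400 x 200 mm, 20 mm high; its x axis is the direction of the cross slide's travel (away from the robot), y the carrier's travel
- cross_slide (a joint): travel of the cross slide along the base's x, 0 to 0.19 m; 0 = drawn fully out towards the robot (loading place), larger = in under the coder; stays where it is left, about 1.5 N of friction
- carrier (a joint): travel of the carrier along the base's y on the cross slide, -0.085 to 0.085 m, 0 = centred; stays where it is left, about 1.5 N of friction; it cannot turn
- seat (a point): centre of the carrier's nest at the top of its two narrow bars (each 14 mm wide, along x, 100 mm apart, tops 60 mm above the table), where the rack's underside rests; axes parallel to the base's. Corner lips around the nest, 132 mm apart inside, rise 12 mm above the bars. Moves with the carrier
- handle (a point): grip point on the carrier's black handle, 60 mm up along a bar 80 mm long, 16 mm thick (along y) and 20 mm deep, which rises from the carrier's robot-side edge and leans 35 degrees back towards the robot; the point lies 86 mm above the table and 122 mm from the nest centre on the robot's side. Grip it across y, with the tool tilted (back towards the robot) because of the guard above
- coder: fixed coder stand beside the slide, axes parallel to the base's; origin on the table right under the pointer. Column 45 x 35 mm, 350 mm tall, 230 mm to the left (+y) and 30 mm beyond, on a 120 x 70 mm foot; cross arm at 315 to 350 mm to a head 60 x 50 mm above the pointer from 275 mm height, with a 20 mm collar down to 230 mm
- guard_edge (a point): middle of the robot-side edge of the coder's clear horizontal guard plate, at its underside, 270 mm above the table; the plate is 170 mm wide (y) and reaches from this edge to 60 mm beyond the pointer (155 mm); it hangs over the handle while coding and comes close to the rack's middle while loading
- pointer_tip (a point): lower tip of the coder's vertical pointer, a steel rod 6 mm in diameter hanging from the head; the tip is 112 mm above the table, 8 mm above the lids of a seated rack
- rack: loose dark steel cup rack, plate 124 x 124 x 20 mm with four blind wells 34 mm wide and 16 mm deep at (+-29, +-29) mm; origin at the centre of its underside, z up. Central handle fin 12 mm thick (y) and 32 mm long (x), from 60 to 95 mm above the underside, on a 12 x 12 mm post; it stands 51 mm above the lids and so cannot pass under the pointer: go round it. About 0.6 kg with the cups
- cup_large_lid (a point): centre of the top of the large round lid, 54 mm in diameter; the lid is 6 mm thick
- cup_medium_lid (a point): centre of the top of the medium round lid, 42 mm in diameter
- cup_small_lid (a point): centre of the top of the small round lid, 30 mm in diameter
- cup_large: loose sauce cup with a flat white round 54 mm lid standing in one of the rack's four wells (which one varies; each well holds one cup); foot 31 mm in diameter, 40 mm tall; origin at the centre of its underside, z up
- cup_medium: loose sauce cup with a flat white round 42 mm lid standing in one of the rack's four wells (which one varies; each well holds one cup); foot 31 mm in diameter, 40 mm tall; origin at the centre of its underside, z up
- cup_small: loose sauce cup with a flat white round 30 mm lid standing in one of the rack's four wells (which one varies; each well holds one cup); foot 31 mm in diameter, 40 mm tall; origin at the centre of its underside, z up
- cup_square: loose sauce cup with a flat white square 38 x 38 mm lid standing in one of the rack's four wells (which one varies; each well holds one cup); foot 31 mm in diameter, 40 mm tall; origin at the centre of its underside, z up
- jar: bystander: amber glass jar with a red cap, 76 mm in diameter, 120 mm tall; origin at its foot
- bottle: bystander: amber bottle, 60 mm in diameter, 190 mm tall; origin at its foot
- meal_boxes: bystander: two stacked white meal boxes, 106 x 136 mm, 90 mm tall; origin at the centre of the underside
There are look-alikes about, which are no part of the job. Leave any red look-alike of the cup_medium alone. What is shaped like the cup_square but turquoise is not meant.

How it is judged:
On the way, in this order (a step that is already met when the one before it is completed fails the run):
1. rack seated on the carrier and let go (horizontal distance between rack and seat below 0.007 m and z of rack in the frame of seat between -0.004 and 0.004 m and angle between rack's own z axis and vertical below 0.05 rad and contact force between the fingers and rack below 0.1 N), for 0.3 s.
2. carrier holds the large lid still under the pointer, rack seated (horizontal distance between cup_large_lid and pointer_tip below 0.005 m and linear speed of cup_large below 0.012 m/s and horizontal distance between rack and seat below 0.007 m and z of rack in the frame of seat between -0.004 and 0.004 m and angle between rack's own z axis and vertical below 0.05 rad), for 0.7 s.
3. carrier holds the medium lid still under the pointer, rack seated (horizontal distance between cup_medium_lid and pointer_tip below 0.005 m and linear speed of cup_medium below 0.012 m/s and horizontal distance between rack and seat below 0.007 m and z of rack in the frame of seat between -0.004 and 0.004 m and angle between rack's own z axis and vertical below 0.05 rad), for 0.7 s.
4. carrier holds the small lid still under the pointer, rack seated (horizontal distance between cup_small_lid and pointer_tip below 0.005 m and linear speed of cup_small below 0.012 m/s and horizontal distance between rack and seat below 0.007 m and z of rack in the frame of seat between -0.004 and 0.004 m and angle between rack's own z axis and vertical below 0.05 rad), for 0.7 s.
At the end, for the whole second after the job is handed in: The cross slide is within 20 mm of fully out, the rack is at rest in the nest (centre within 7 mm, flat on the bars, within 3 degrees), released, and all four cups stand upright in its wells (all of step 1 and angle between each of cup_large, cup_medium, cup_small, cup_square's own z axis and vertical below 0.2 rad and z of each of cup_large, cup_medium, cup_small, cup_square in the frame of rack below 0.008 m and value of joint cross_slide below 0.02 m and linear speed of rack below 0.02 m/s and contact force between the fingers and anything else below 0.1 N); the robot touches nothing.
It fails at once if something touches the coder, its pointer or guard (contact force between anything else and coder above 1 N).
It fails at once if the rack is dropped (contact force between the fingers and rack below 0.05 N and linear speed of rack above 0.45 m/s and z of rack in the frame of seat above 0.004 m).
It fails at once if a cup is tipped out of the rack (z of any of cup_large, cup_medium, cup_small, cup_square in the frame of rack above 0.02 m).
It fails at once if a bystander is disturbed (distance of any of jar, bottle, meal_boxes from where it was at the start of the episode above 0.025 m).
It also fails if it takes over 64 s, if anything falls off the work surface, if the arm or the gripper's body presses on something with over 40 N, if the wrist force passes 120 N, or if a joint passes its speed limit or range.

### The arm

A 6-joint arm with a two-finger parallel gripper is mounted at the origin on the work surface. World frame = base frame: x ahead of the robot, y to its left, z up, the work surface at z = 0. Lengths are in m, angles in rad, forces in N, time in s.
With the tool pointing down it reaches from about 0.3 to 0.825 m from the base axis. Payload 5.4 kg.
Tool frame: the origin (TCP) lies at the very end of the fingers, on their centre line; the grasp point (between the pads) lies 19 mm behind it; z points along the fingers, x is the direction in which the jaws open and shut, and the axes are right-handed (so a half turn about z gives the same grasp; the last joint's range is limited). The gripper opens to 92 mm and grips with 3 to 60 N. Pads are 20 mm wide; open, the fingers measure 128 mm over their backs; the gripper's body (75 mm by 189 mm) begins 69 mm behind the grasp point.
Start: joints at [1.04, 0.158, 1.597, -0, 1.386, -0.21], TCP at [0.181, 0.546, 0.215] pointing down, gripper open.
Joint ranges: [-2.91, 2.91], [-0.94, 2.29], [0.18, 2.7], [-1.29, 4.43], [0.17, 2.64], [-3, 3]. Speed limits (rad/s): [2.57, 2.57, 3.14, 3.14, 3.14, 3.14].

### API

Orientations are given as a rotation vector (axis times angle).
In Python, from workcell import bot gives the robot as it stands. Calls block until the motion is done:
- bot.goto(position, orientation): joint-space move of the TCP to a pose.
- bot.line_to(position, rot=None, max_speed=0.15): straight line of the TCP; rot=None keeps the orientation; max_speed is the mean speed in m/s.
- bot.set_joints(angles): joint-space move.
- bot.set_gripper(opening, newtons=None): opening from 0.0 (shut) to 1.0 (fully open); newtons is the grip in N (None keeps the last); returns when the fingers have stopped.
- bot.hold(seconds).
- bot.inverse_kinematics(position, orientation): joint angles nearest the present ones, or None.
- bot.read_camera(name): name is "side" or "top"; returns a dict with "pixels" (400x640x3 uint8, blue, green, red), "fx", "fy", "cx", "cy" (pixels), "R" (3x3) and "t" (3): a world point X has camera coordinates R X + t. Camera axes: x right, y down, z forward; pixel columns grow to the right and rows downward; lengths in m; the calibration is good to about 2 mm. A picture is of the moment at which its call begins. There is no depth.
A pose or a line that the arm cannot do raises bot.MotionError and nothing moves.
- bot.job_done(): hands the job in, once; it reports no verdict.
Readings, each from a call of its own:
- bot.current_clock(): time.
- bot.current_joints(): joint angles.
- bot.current_joint_vel(): joint speeds.
- bot.current_effort(): joint torques, N m.
- bot.current_ee_pos(): TCP position.
- bot.current_tool_rot(): TCP orientation.
- bot.current_contact_force(): force on the tool from outside, world axes, zero at the start.
- bot.current_ft_torque(): the same for the moment, N m.
- bot.current_opening(): opening from 0.0 (shut) to 1.0 (fully open).
Only numpy, scipy, OpenCV 4.12 (cv2) and the standard library are available. Lean on these libraries where they do the work, as an engineer would, in place of code of your own. Each camera call takes 0.05 s, during which the arm holds its last target. There are 200 camera calls.

## Working session

There is one attempt and no reset: what is moved stays moved. The work goes in short steps, each a Python script; the robot and the scene stay as the last script left them, time stands still between calls to the robot, and variables do not carry over. Pictures are saved under pics/ and viewed, about 8 in all and at most 12, crops included, and the job is handed in when it is done.

```bash
ls; mkdir -p pics; python3 - <<'E'
from workcell import bot
import cv2,numpy as np
for n in("top","side"):
    c=bot.read_camera(n); cv2.imwrite(f"pics/{n}0.png",c["pixels"]); print(n,c["fx"],c["fy"],c["cx"],c["cy"],np.round(c["R"],3).tolist(),np.round(-c["R"].T@c["t"],3))
print(bot.current_clock(),bot.current_tool_rot())
E
```

```text
pics
top 454.76322016478395 454.76322016478395 324.56762115980564 201.9425554071892 [[0.012, -1.0, -0.02], [-0.993, -0.01, -0.117], [0.117, 0.022, -0.993]] [0.393 0.04  1.451]
side 407.54329574202796 407.54329574202796 320.2450364463291 195.1029420594472 [[0.877, -0.481, -0.019], [-0.252, -0.425, -0.87], [0.41, 0.767, -0.493]] [ 0.069 -0.786  0.705]
0.1 [ 2.54718856e+00  1.83777374e+00 -2.44588705e-03]
```

View pics/top0.png

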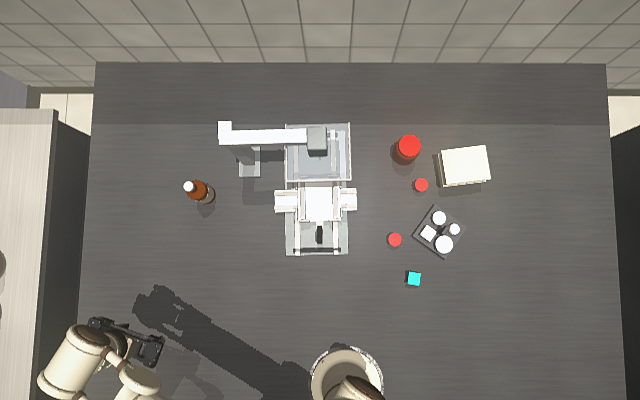

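View pics/side0.png

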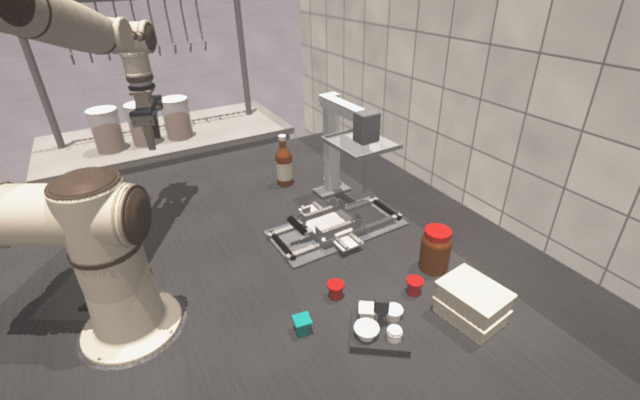

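The top view shows the rack at about (439,231), with round lids at (444,244) large, (439,218) medium and (454,229) small, and the square lid at (428,233). The red look-alikes are at (421,185) and (394,240) and the turquoise one at (414,279); none of these are in the rack. The slide is at about (318,190). I'll confirm this in one enlarged crop.

```bash
python3 - <<'E'
import cv2,numpy as np
a=cv2.imread("pics/top0.png"); s=cv2.imread("pics/side0.png")
A=cv2.resize(a[200:265,405:475],None,fx=5,fy=5,interpolation=cv2.INTER_CUBIC)
B=cv2.resize(a[115:265,265:365],None,fx=4,fy=4,interpolation=cv2.INTER_CUBIC)
out=np.zeros((600,760,3),np.uint8); out[:325,:350]=A; out[:600,355:755]=B
S=cv2.resize(s[295:355,345:415],None,fx=4,fy=4,interpolation=cv2.INTER_CUBIC); out[335:575,:280]=S
cv2.imwrite("pics/crop1.png",out)
E
```

```text
(no output)
```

View pics/crop1.png

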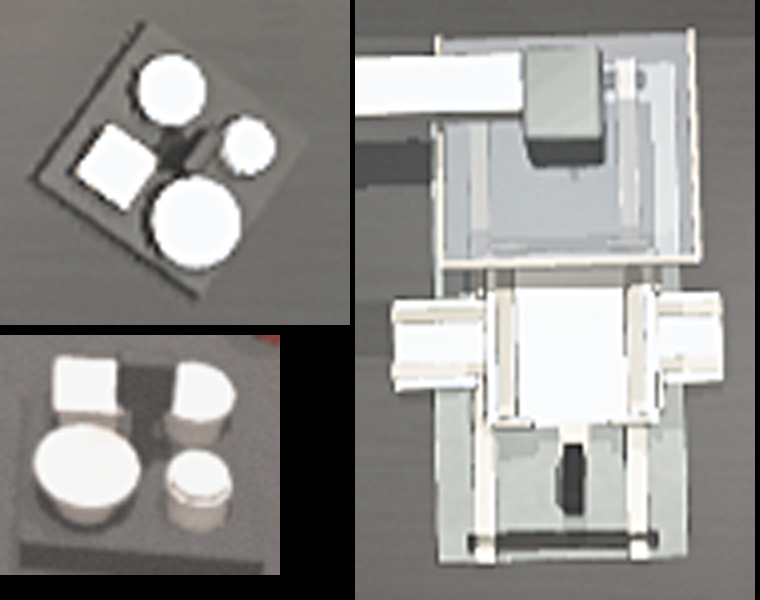

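Crop: the rack is turned about -35°. The large lid (197,222) is diagonally opposite the medium (172,90), and the small (248,145) is opposite the square (118,167). All four are white and match the descriptions. Next I'll compute the lid positions and look closer at the slide.

```bash
cat > h.py <<'E'
import cv2,numpy as np
from workcell import bot
from scipy.spatial.transform import Rotation as Rn
def px2w(c,uv,z):
    uv=np.atleast_2d(np.asarray(uv,float)); d=np.c_[(uv[:,0]-c["cx"])/c["fx"],(uv[:,1]-c["cy"])/c["fy"],np.ones(len(uv))]@c["R"]
    o=-c["R"].T@c["t"]; return o+d*((z-o[2])/d[:,2])[:,None]
def w2px(c,X):
    p=np.atleast_2d(X)@c["R"].T+c["t"]; return np.c_[c["fx"]*p[:,0]/p[:,2]+c["cx"],c["fy"]*p[:,1]/p[:,2]+c["cy"]]
def tri(c1,p1,c2,p2):
    P=[np.array([[c["fx"],0,c["cx"]],[0,c["fy"],c["cy"]],[0,0,1]])@np.c_[c["R"],c["t"]] for c in(c1,c2)]
    X=cv2.triangulatePoints(P[0],P[1],np.float64(p1).reshape(2,1),np.float64(p2).reshape(2,1)).ravel(); return X[:3]/X[3]
def blobs(im,x0,y0,x1,y1,th=200,amin=20):
    m=(im[y0:y1,x0:x1].min(2)>th).astype(np.uint8); n,l,s,ce=cv2.connectedComponentsWithStats(m)
    return [(ce[i]+[x0,y0],s[i,4]) for i in range(1,n) if s[i,4]>=amin]
def rot(yaw,tilt):
    # jaws along y of a frame turned by yaw; tool leans back (towards -x) by tilt
    x=np.array([0,1,0]); z=np.array([np.sin(tilt),0,-np.cos(tilt)]); y=np.cross(z,x)
    return Rn.from_euler('z',yaw)*Rn.from_matrix(np.c_[x,y,z])
E
python3 - <<'E'
from h import *
t=bot.read_camera("top"); s=bot.read_camera("side")
np.set_printoptions(precision=4,suppress=True)
for p,a in blobs(t["pixels"],405,200,475,265,190): print("top",p,a,px2w(t,p,.044))
for p,a in blobs(s["pixels"],345,295,415,350,170): print("side",p,a,px2w(s,p,.044))
im=t["pixels"]; B=cv2.resize(im[172:262,278:362],None,fx=6,fy=6,interpolation=cv2.INTER_LANCZOS4)
si=s["pixels"]; S=cv2.resize(si[195:265,258:318+0],None,fx=4.5,fy=4.5,interpolation=cv2.INTER_LANCZOS4)
out=np.zeros((560,800,3),np.uint8); out[:540,:504]=B; out[:S.shape[0],510:510+S.shape[1]]=S
cv2.imwrite("pics/crop2.png",out); print(S.shape)
for name,uv,z in [("baseL",(265+83/4,115+561/4),.02),("baseR",(265+331/4,115+556/4),.02)]: print(name,px2w(t,uv,z))
E
```

```text
top [438.8435 217.6054] 147 [[ 0.5137 -0.2824  0.044 ]]
top [428.0194 232.8903] 155 [[ 0.4661 -0.2485  0.044 ]]
top [454.2941 228.8353] 85 [[ 0.4795 -0.3292  0.044 ]]
top [443.8361 243.9795] 244 [[ 0.4327 -0.2963  0.044 ]]
side [365.7269 307.1806] 216 [[ 0.4636 -0.2494  0.044 ]]
side [395.0211 309.1421] 190 [[ 0.5158 -0.2861  0.044 ]]
side [366.1301 327.1644] 438 [[ 0.4322 -0.2969  0.044 ]]
side [394.3904 330.5615] 187 [[ 0.4775 -0.3333  0.044 ]]
(315, 270, 3)
baseL [[0.3923 0.1912 0.02  ]]
baseR [[ 0.3986 -0.0028  0.02  ]]
```

View pics/crop2.png

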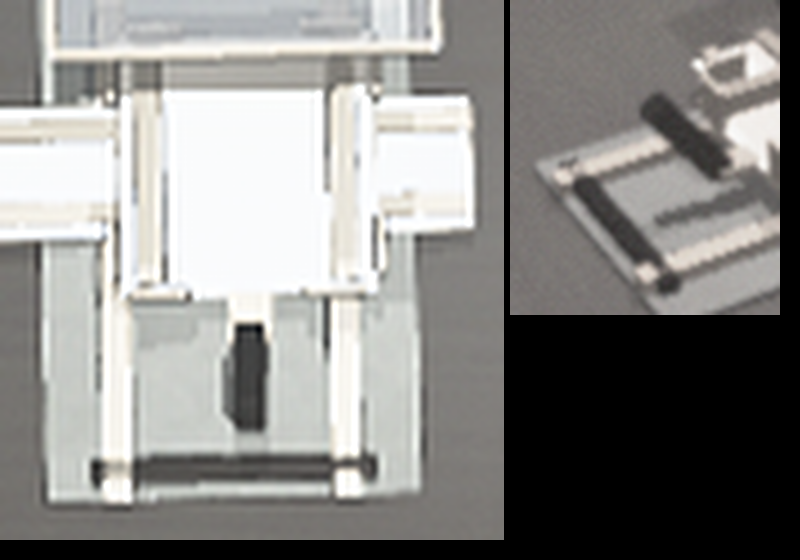

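The slide crop shows bars centred at x≈147 and 349, lower lips at y≈297, the handle at x≈249 (y 320–430), and the guard edge from (50,57) to (440,48). I'll turn these into positions and check them with a projected overlay.

```bash
python3 - <<'E'
from h import *
np.set_printoptions(precision=4,suppress=True)
t=bot.read_camera("top"); s=bot.read_camera("side")
f=lambda x,y:(278+(x+.5)/6-.5,172+(y+.5)/6-.5)
g=lambda x,y:(258+(x-510+.5)/4.5-.5,195+(y+.5)/4.5-.5)
for n,p,z in [("barL near",f(147,285),.06),("barL far",f(147,88),.06),("barR near",f(349,285),.06),("barR far",f(349,88),.06),("lipL",f(128,297),.066),("lipR",f(382,292),.066),("guardL",f(50,57),.27),("guardR",f(440,48),.27),("handle tip",f(248,430),.098),("handle root",f(248,322),.045),("baseL",f(47,500),.02),("baseR",f(421,491),.02)]: print(n,px2w(t,p,z)[0])
tip=tri(t,f(248,424),s,g(658,103)); print("tip tri",tip)
yaw=.025; ax=np.array([np.cos(yaw),np.sin(yaw),0]); ay=np.array([-ax[1],ax[0],0])
hb=px2w(t,f(249,377),.075)[0]; print("hmid",hb)
# z=.075 on axis -> dist from nest 122-(.011*tan35)
nest=hb+ax*(.122-.011*.70); nest[2]=.06; print("nest from handle",nest)
ims=[(t,t["pixels"],(278,172,362,262),6),(s,s["pixels"],(265,185,375,260),4.5)]
out=np.zeros((600,800,3),np.uint8)
vis=[]
for c,im,(x0,y0,x1,y1),k in ims:
    B=cv2.resize(im[y0:y1,x0:x1],None,fx=k,fy=k,interpolation=cv2.INTER_CUBIC)
    def pl(pts,col):
        q=(w2px(c,np.array(pts))-[x0-.5,y0-.5])*k
        cv2.polylines(B,[np.int32(q)],True,col,1)
    w=lambda a,b,z:nest*[1,1,0]+a*ax+b*ay+[0,0,z]
    pl([w(a,b,.06) for a,b in((.066,.066),(-.066,.066),(-.066,-.066),(.066,-.066))],(0,0,255))
    for q in(-.05,.05): pl([w(.066,q,.06),w(-.066,q,.06)],(0,160,0))
    pl([w(-.088,0,.037),w(-.134,0,.1025)],(255,0,255))
    vis.append(B)
a,b=vis; out=np.zeros((600,1000,3),np.uint8); out[:540,:504]=a; out[:b.shape[0],505:505+b.shape[1]]=b
cv2.imwrite("pics/crop3.png",cv2.resize(out,(800,480),interpolation=cv2.INTER_AREA))
E
```

```text
barL near [0.5033 0.1392 0.06  ]
barL far [0.6052 0.1411 0.06  ]
barR near [0.5044 0.0359 0.06  ]
barR far [0.6062 0.0369 0.06  ]
lipL [0.4966 0.1484 0.066 ]
lipR [0.5005 0.0191 0.066 ]
guardL [0.5866 0.1688 0.27  ]
guardR [ 0.5921 -0.0023  0.27  ]
handle tip [0.429  0.0852 0.098 ]
handle root [0.4859 0.0878 0.045 ]
baseL [0.3934 0.1923 0.02  ]
baseR [ 0.4004 -0.0028  0.02  ]
tip tri [0.4351 0.0837 0.1033]
hmid [0.4562 0.0859 0.075 ]
nest from handle [0.5704 0.0887 0.06  ]
```

View pics/crop3.png

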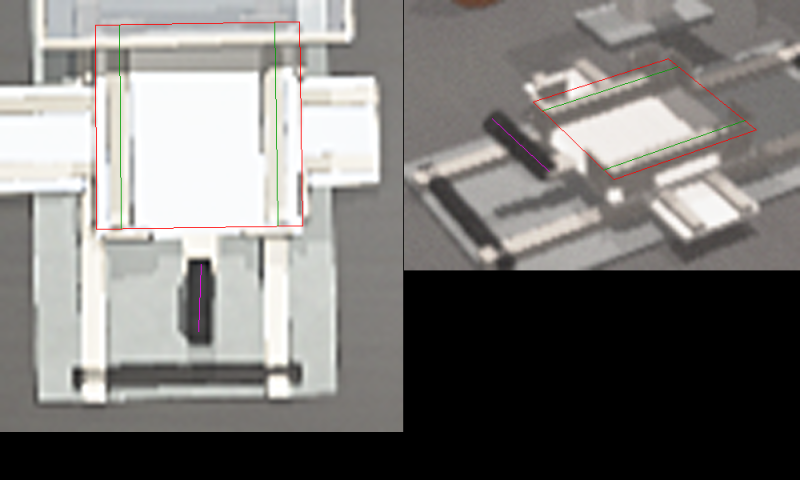

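The overlay fits; the far half of the nest lies in the guard's shadow. That gives a nest centre of about (0.570, 0.089), a slide yaw of about 1.6°, and the guard edge only ~19 mm beyond the nest centre, so I'll carry the rack with the tool tilted 30° back. The rack is at (0.473, -0.290), yaw -35.4°, with the fin along that axis. First, IK for all the poses.

```bash
cat >> h.py <<'E'
RACK=np.array([.4728,-.2895,0.]); RYAW=np.radians(-35.4); SYAW=.028; NEST=np.array([.570,.0888,.06]); T=np.radians(30); HT=np.radians(45)
FL=Rn.from_euler('z',0)  # optional half turn about tool z, set below
def R_(yaw,tilt,flip): return rot(yaw,tilt)*Rn.from_euler('z',np.pi if flip else 0)
def tcp(under,R,gh=.079): return np.asarray(under)+[0,0,gh]+.019*R.as_matrix()[:,2]
def htcp(nest,R):
    return np.asarray(nest)*[1,1,0]+Rn.from_euler('z',SYAW).apply([-.122,0,.086])+.019*R.as_matrix()[:,2]
E
python3 - <<'E'
from h import *
np.set_printoptions(precision=2,suppress=True)
ax=Rn.from_euler('z',SYAW)
for flip in (0,1):
    R=R_(RYAW,T,flip)
    for h in (0,.12): print(flip,"pick",bot.inverse_kinematics(tcp(RACK+[0,0,h],R),R.as_rotvec()))
    R=R_(SYAW,T,flip)
    for h in (0,.05,.15): print(flip,"place",bot.inverse_kinematics(tcp(NEST+[0,0,h],R),R.as_rotvec()))
    for ht in (40,50):
        R=R_(SYAW,np.radians(ht),flip)
        for d in ([0,0,0],[.19,.06,0],[.19,-.06,0],[.1,-.06,0],[.1,.06,0]): print(flip,"handle",ht,d,bot.inverse_kinematics(htcp(NEST+ax.apply(d),R),R.as_rotvec()))
E
```

```text
0 pick [-0.83 -0.02  2.22  0.24  0.44 -1.97]
0 pick [-0.83 -0.24  2.14  0.15  0.74 -1.87]
0 place [-0.09 -0.08  2.12  0.1   0.57 -1.76]
0 place [-0.09 -0.15  2.09  0.09  0.69 -1.74]
0 place [-0.09 -0.26  1.97  0.07  0.91 -1.71]
0 handle 40 [0, 0, 0] [-0.16 -0.45  2.61  0.4   0.32 -2.1 ]
0 handle 40 [0.19, 0.06, 0] [ 0.06  0.19  2.05 -0.09  0.21 -1.46]
0 handle 40 [0.19, -0.06, 0] [-0.22  0.14  2.11  0.64  0.26 -2.38]
0 handle 40 [0.1, -0.06, 0] [-0.28 -0.1   2.35  0.75  0.29 -2.54]
0 handle 40 [0.1, 0.06, 0] [ 0.06 -0.03  2.29 -0.12  0.19 -1.42]
0 handle 50 [0, 0, 0] None
0 handle 50 [0.19, 0.06, 0] None
0 handle 50 [0.19, -0.06, 0] [-0.24  0.14  2.21  1.87  0.21  2.66]
0 handle 50 [0.1, -0.06, 0] [-0.32 -0.1   2.46  1.78  0.27  2.69]
0 handle 50 [0.1, 0.06, 0] None
1 pick [-0.83 -0.02  2.22  0.24  0.44  1.17]
1 pick [-0.83 -0.24  2.14  0.15  0.74  1.28]
1 place [-0.09 -0.08  2.12  0.1   0.57  1.39]
1 place [-0.09 -0.15  2.09  0.09  0.69  1.4 ]
1 place [-0.09 -0.26  1.97  0.07  0.91  1.43]
1 handle 40 [0, 0, 0] [-0.16 -0.45  2.61  0.4   0.32  1.05]
1 handle 40 [0.19, 0.06, 0] [ 0.06  0.19  2.05 -0.09  0.21  1.68]
1 handle 40 [0.19, -0.06, 0] [-0.22  0.14  2.11  0.64  0.26  0.76]
1 handle 40 [0.1, -0.06, 0] [-0.28 -0.1   2.35  0.75  0.29  0.61]
1 handle 40 [0.1, 0.06, 0] [ 0.06 -0.03  2.29 -0.12  0.19  1.72]
1 handle 50 [0, 0, 0] None
1 handle 50 [0.19, 0.06, 0] None
1 handle 50 [0.19, -0.06, 0] [-0.24  0.14  2.21  1.87  0.21 -0.48]
1 handle 50 [0.1, -0.06, 0] [-0.32 -0.1   2.46  1.78  0.27 -0.45]
1 handle 50 [0.1, 0.06, 0] None
```

```bash
python3 - <<'E'
from h import *
np.set_printoptions(precision=4,suppress=True)
p=bot.current_ee_pos(); bot.line_to([p[0],p[1],.42],max_speed=.25)
R=R_(RYAW,T,1); rv=R.as_rotvec()
bot.goto([.38,-.20,.36],rv)
bot.goto(tcp(RACK+[0,0,.12],R),rv)
bot.line_to(tcp(RACK,R),max_speed=.12)
print("F",bot.current_contact_force())
bot.set_gripper(0,40); print("open",bot.current_opening(),bot.current_contact_force())
bot.line_to(tcp(RACK+[0,0,.11],R),max_speed=.12); bot.hold(.2)
print("F",bot.current_contact_force(),bot.current_opening(),bot.current_ft_torque(),bot.current_clock())
for n in("top","side"):
    c=bot.read_camera(n); cv2.imwrite(f"pics/{n}1.png",c["pixels"])
    if n=="top": a=c["pixels"][170:290,400:500]
    else: b=c["pixels"][200:350,320:480]
o=np.zeros((600,800,3),np.uint8); A=cv2.resize(a,None,fx=3.3,fy=3.3);B=cv2.resize(b,None,fx=2.9,fy=2.9)
o[:A.shape[0],:A.shape[1]]=A;o[:B.shape[0],335:335+B.shape[1]]=B; cv2.imwrite("pics/grasp.png",o)
E
```

```text
F [ 0.3864 -0.0892 -0.0942]
open 0.12803880610076265 [-0.9635 -1.7796 -0.4398]
F [-0.7917 -0.1208 -6.1814] 0.12624096896812612 [ 0.4251  0.7398 -0.0728] 8.4833
```

View pics/grasp.png

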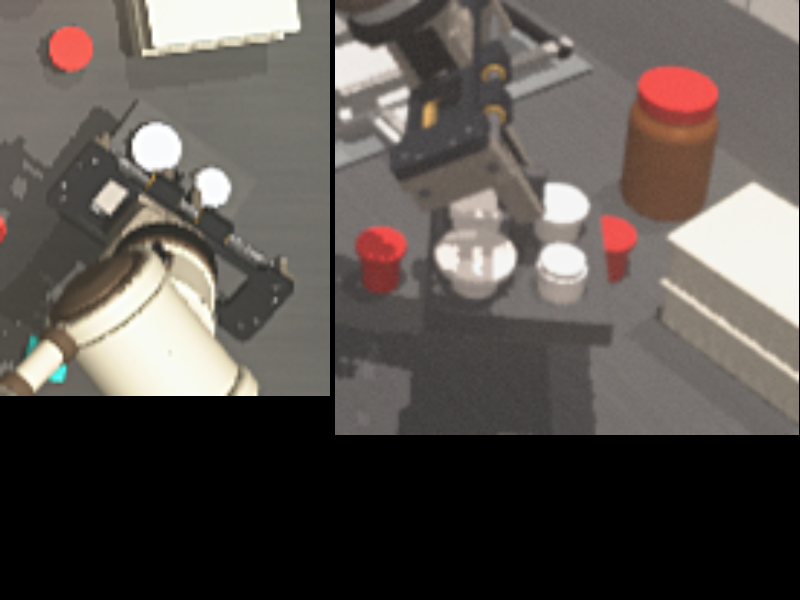

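The rack is lifted level with all four cups in it, at 6.2 N load. I'll carry it to just short of the nest and measure it against the nest there.

```bash
python3 - <<'E'
from h import *
np.set_printoptions(precision=4,suppress=True)
R=R_(SYAW,T,1); rv=R.as_rotvec(); f=Rn.from_euler('z',SYAW)
t=bot.read_camera("top")
for p,a in blobs(t["pixels"],430,200,480,240,190): print("before",p,a,px2w(t,p,.154))
bot.line_to(tcp(NEST+f.apply([-.03,0,.05]),R),rot=rv,max_speed=.13)
bot.line_to(tcp(NEST+f.apply([0,0,.025]),R),max_speed=.08); bot.hold(.4)
print(bot.current_contact_force(),bot.current_ee_pos()-tcp(NEST+f.apply([0,0,.025]),R),bot.current_clock())
o=np.zeros((600,800,3),np.uint8)
for n,(x0,y0,x1,y1),k,off in (("top",(270,140,370,260),3.5,0),("side",(270,130,410,270),3.2,352)):
    c=bot.read_camera(n); im=c["pixels"]; cv2.imwrite(f"pics/{n}2.png",im)
    for p,a in blobs(im,x0,y0,x1,y1,150,30):
        print(n,p,a,px2w(c,p,.129))
    A=cv2.resize(im[y0:y1,x0:x1],None,fx=k,fy=k,interpolation=cv2.INTER_CUBIC); o[:A.shape[0],off:off+A.shape[1]]=A
cv2.imwrite("pics/over.png",o)
E
```

```text
before [447.1235 213.9529] 170 [[ 0.515  -0.2808  0.154 ]]
before [464.4778 226.0778] 90 [[ 0.4809 -0.3292  0.154 ]]
before [433.25  229.225] 40 [[ 0.471  -0.2408  0.154 ]]
[-0.0786  1.1112 -7.437 ] [-0.     -0.      0.0002] 12.8167
top [287.1478 141.0783] 115 [[0.7304 0.1832 0.129 ]]
top [316.5 144. ] 162 [[0.7221 0.0955 0.129 ]]
top [314.7886 166.1794] 2408 [[0.6551 0.0996 0.129 ]]
top [307.2019 186.5962] 104 [[0.5938 0.121  0.129 ]]
top [327.4211 185.7632] 76 [[0.5968 0.0615 0.129 ]]
top [347.8907 194.0364] 247 [[0.5729 0.0012 0.129 ]]
top [294.1622 208.6486] 37 [[0.5282 0.1581 0.129 ]]
top [332.6818 206.9545] 44 [[0.5343 0.0454 0.129 ]]
top [317.151  237.9925] 2133 [[0.4433 0.0895 0.129 ]]
top [286.825 224.175] 40 [[0.4825 0.1786 0.129 ]]
side [303.75   133.3864] 44 [[0.7276 0.5715 0.129 ]]
side [316.9667 130.9667] 30 [[0.7844 0.5677 0.129 ]]
side [372.9739 142.7065] 1264 [[0.9025 0.3526 0.129 ]]
side [394.228 158.715] 193 [[0.8818 0.1997 0.129 ]]
side [407.0741 165.7222] 54 [[0.8836 0.1347 0.129 ]]
side [343.459  186.6557] 61 [[0.6313 0.1186 0.129 ]]
side [317.8915 192.4031] 129 [[0.5494 0.1266 0.129 ]]
side [344.2532 200.5823] 79 [[0.5904 0.0478 0.129 ]]
side [370.3261 198.5652] 46 [[0.6592 0.0201 0.129 ]]
side [327.7357 203.7786] 140 [[0.5421 0.0562 0.129 ]]
side [380.119 210.   ] 42 [[ 0.6467 -0.0435  0.129 ]]
side [362.0668 235.9964] 554 [[ 0.5383 -0.1188  0.129 ]]
side [306.2188 247.9609] 128 [[ 0.3993 -0.0932  0.129 ]]
side [312.377  256.1468] 252 [[ 0.3974 -0.1275  0.129 ]]
```

View pics/over.png

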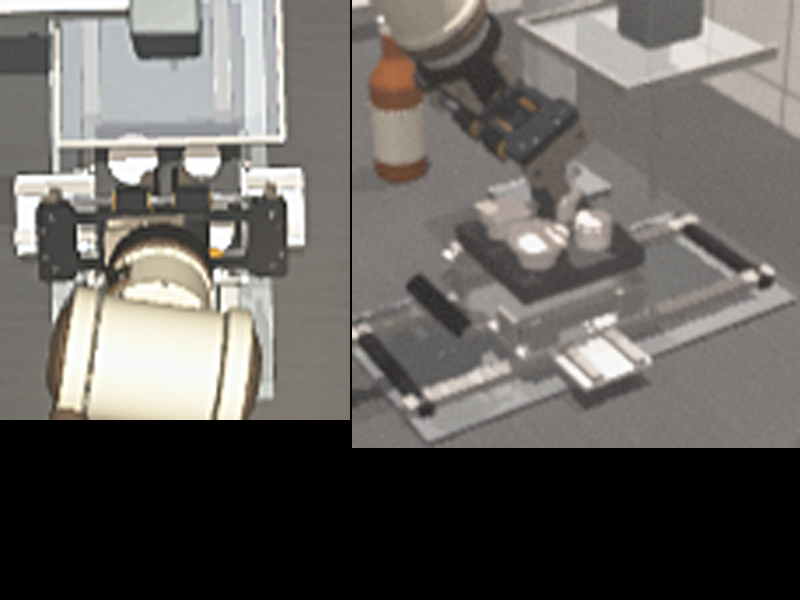

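The rack is level and centred over the nest, with guard clearance. I'll lower it in small steps while watching the force.

```bash
python3 - <<'E'
from h import *
np.set_printoptions(precision=2,suppress=True)
R=R_(SYAW,T,1); f=Rn.from_euler('z',SYAW)
F0=bot.current_contact_force()
for h in (.013,.010,.007,.004,.002,0,-.001,-.002):
    bot.line_to(tcp(NEST+[0,0,h],R),max_speed=.03); dF=bot.current_contact_force()-F0; print(h,dF)
    if dF[2]>4 or np.linalg.norm(dF[:2])>6: break
print(bot.current_clock())
E
```

```text
0.013 [0.97 0.46 1.02]
0.01 [ 0.65 -0.09  0.62]
0.007 [-0.08 -0.05  0.03]
0.004 [ 0.24 -0.05  0.05]
0.002 [-0.62  0.58  0.3 ]
0 [ 0.28  1.38 -0.18]
-0.001 [ 1.55 -0.01  5.49]
14.9667
```

It contacted exactly at bar height with no lip contact. Now I'll release it, back off along the tool axis, and look.

```bash
python3 - <<'E'
from h import *
np.set_printoptions(precision=4,suppress=True)
R=R_(SYAW,T,1); f=Rn.from_euler('z',SYAW)
bot.set_gripper(.5); bot.hold(.3); print(bot.current_contact_force())
p=np.array(bot.current_ee_pos()); z=R.as_matrix()[:,2]
bot.line_to(p-.10*z,max_speed=.15)
# out to the robot side and up, clear of the camera
bot.goto([.33,-.12,.33],R.as_rotvec())
t=bot.read_camera("top"); cv2.imwrite("pics/top3.png",t["pixels"]); s=bot.read_camera("side"); cv2.imwrite("pics/side3.png",s["pixels"])
print(bot.current_clock())
for p,a in blobs(t["pixels"],290,165,350,225,170,20): print(p,a,px2w(t,p,.104))
o=np.zeros((600,800,3),np.uint8)
A=cv2.resize(t["pixels"][125:265,270:365],None,fx=4.2,fy=4.2,interpolation=cv2.INTER_CUBIC); o[:A.shape[0],:A.shape[1]]=A
B=cv2.resize(s["pixels"][110:260,270:395],None,fx=3.1,fy=3.1,interpolation=cv2.INTER_CUBIC); o[:B.shape[0],405:405+B.shape[1]]=B
cv2.imwrite("pics/seated.png",o)
E
```

```text
[ 0.0796 -0.4671 -0.4751]Traceback (most recent call last):
  File "<stdin>", line 8, in <module>
workcell.MotionError: the arm cannot take that pose within its joint ranges
```

```bash
python3 - <<'E'
from h import *
np.set_printoptions(precision=4,suppress=True)
bot.goto([.38,-.20,.36],R_(RYAW,T,1).as_rotvec())
t=bot.read_camera("top"); cv2.imwrite("pics/top3.png",t["pixels"]); s=bot.read_camera("side"); cv2.imwrite("pics/side3.png",s["pixels"])
print(bot.current_clock())
for p,a in blobs(t["pixels"],290,165,350,225,170,20): print(p,a,px2w(t,p,.104))
o=np.zeros((600,800,3),np.uint8)
A=cv2.resize(t["pixels"][125:265,270:365],None,fx=4.2,fy=4.2,interpolation=cv2.INTER_CUBIC); o[:A.shape[0],:A.shape[1]]=A
B=cv2.resize(s["pixels"][110:260,270:395],None,fx=3.1,fy=3.1,interpolation=cv2.INTER_CUBIC); o[:B.shape[0],405:405+B.shape[1]]=B
cv2.imwrite("pics/seated.png",o)
E
```

```text
18.1667
[319.1453 172.1796] 874 [[0.6418 0.0873 0.104 ]]
[321.4265 209.0696] 905 [[0.5303 0.079  0.104 ]]
[307.9905 187.4952] 105 [[0.5949 0.1201 0.104 ]]
[327.4179 186.9552] 67 [[0.5971 0.0619 0.104 ]]
[327.5682 204.7348] 264 [[0.5435 0.0608 0.104 ]]
[308.0357 204.9643] 168 [[0.5422 0.1191 0.104 ]]
```

View pics/seated.png

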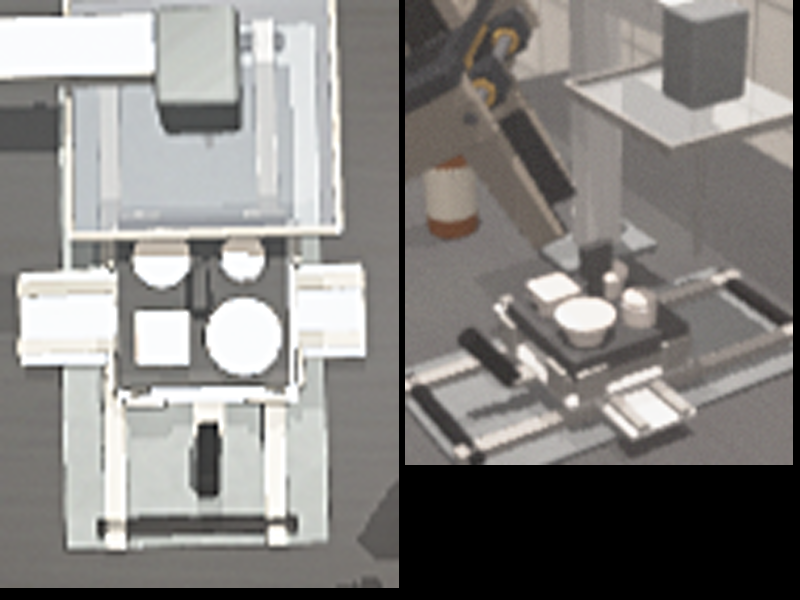

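The rack is seated level between the lips with all four cups: large near-right (243,336), square near-left (162,338), medium far-left, small far-right. The pointer rod shows faintly at side crop (696,150–285), and a trace shows under the head at top crop (208,140). I'll enlarge both.

```bash
python3 - <<'E'
from h import *
np.set_printoptions(precision=4,suppress=True)
t=bot.read_camera("top"); s=bot.read_camera("side")
tip=np.array([.6844,.0859,.112])
print(w2px(t,tip),w2px(t,tip+[0,0,.118]),w2px(s,tip),w2px(s,tip+[0,0,.118]))
o=np.zeros((600,800,3),np.uint8)
for c,(x0,y0,x1,y1),k,off in((t,(302,145,337,180),11,0),(s,(340,145,390,205),8,400)):
    A=c["pixels"][y0:y1,x0:x1].astype(float); lo,hi=np.percentile(A,[2,90]); A=np.uint8(np.clip((A-lo)/(hi-lo)*255,0,255))
    A=cv2.resize(A,None,fx=k,fy=k,interpolation=cv2.INTER_NEAREST)
    for i in range(x0,x1,5): cv2.putText(A,str(i),(int((i-x0)*k),10),0,.35,(0,0,255),1); cv2.line(A,(int((i-x0+.5)*k),12),(int((i-x0+.5)*k),18),(0,0,255),1)
    for i in range(y0,y1,5): cv2.putText(A,str(i),(0,int((i-y0+.5)*k)+4),0,.35,(0,0,255),1)
    o[:A.shape[0],off:off+A.shape[1]]=A[:, :800-off]
cv2.imwrite("pics/ptr.png",o)
E
```

```text
[[319.7254 157.7047]] [[318.393  148.5178]] [[364.3652 191.8214]] [[365.7864 155.4635]]
```

View pics/ptr.png

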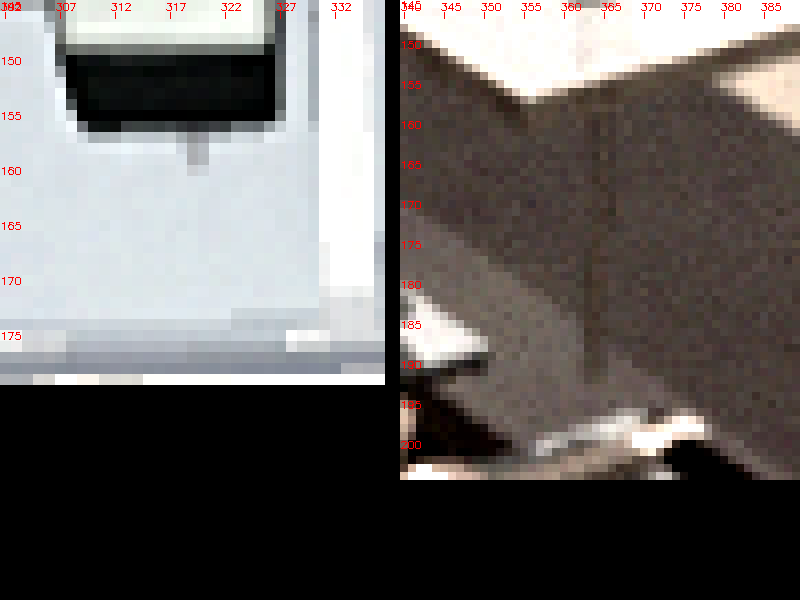

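Pointer rod: in the top view its centre column is ≈319.6 and it ends at row ≈160; in the side view the column is ≈363.5 and the tip row ≈192. I'll triangulate and compare.

```bash
python3 - <<'E'
from h import *
np.set_printoptions(precision=4,suppress=True)
t=bot.read_camera("top"); s=bot.read_camera("side")
print("tri",tri(t,(319.6,159.2),s,(363.5,192)))
print("top@.112",px2w(t,(319.6,159.2),.112),"side@.112",px2w(s,(363.5,192),.112))
# same lid (large), both views
for n,c,b in(("top",t,(318,196,338,214)),("side",s,(300,180,370,230))):
    for p,a in blobs(c["pixels"],*b,150,25): print(n,p,a,px2w(c,p,.104))
f=s["pixels"][150:192,355:372].astype(float).mean(2); print(f[20:42].mean(0).round(1))
g=t["pixels"][155:164,316:324].astype(float).mean(2); print(g.round(0))
E
```

```text
tri [0.6803 0.0859 0.1124]
top@.112 [[0.6798 0.0862 0.112 ]] side@.112 [[0.6816 0.0863 0.112 ]]
top [327.6128 204.6278] 266 [[0.5438 0.0607 0.104 ]]
side [343.9818 186.3091] 55 [[0.6583 0.1589 0.104 ]]
side [321.1159 191.0145] 69 [[0.5829 0.1688 0.104 ]]
side [337.08 198.24] 25 [[0.6021 0.1064 0.104 ]]
side [323.6513 207.6053] 304 [[0.5422 0.0802 0.104 ]]
side [344.3258 208.1798] 89 [[0.591  0.0478 0.104 ]]
side [301.7778 209.1852] 27 [[0.4849 0.1041 0.104 ]]
side [309.4407 225.5593] 59 [[0.4654 0.0197 0.104 ]]
[118.7 118.3 118.6 117.  116.7 116.6 116.3 113.5 109.7 109.5 110.9 111.9
 113.5 112.9 112.3 111.2 111.3]
[[ 72.  72.  72.  73.  72.  72.  69.  67.]
 [108. 108. 103.  98. 103. 107. 107. 135.]
 [181. 184. 168. 151. 160. 181. 179. 193.]
 [203. 205. 192. 170. 174. 203. 202. 202.]
 [199. 199. 196. 170. 176. 198. 197. 197.]
 [196. 197. 198. 187. 190. 197. 198. 197.]
 [198. 197. 198. 198. 197. 197. 197. 197.]
 [198. 198. 198. 198. 198. 197. 197. 197.]
 [199. 198. 199. 198. 198. 197. 198. 197.]]
```

Both views agree: pointer at (0.681, 0.0865) and large lid at (0.5437, 0.061). Next I'll grip the handle at 35° tilt and see whether the carrier shifts.

```bash
cat >> h.py <<'E'
HT=np.radians(35); RH=R_(SYAW,HT,1); F=Rn.from_euler('z',SYAW)
E
python3 - <<'E'
from h import *
np.set_printoptions(precision=4,suppress=True)
P=htcp(NEST+[.001,0,0],RH); z=RH.as_matrix()[:,2]
chk=[bot.inverse_kinematics(P+F.apply([a,b,0]),RH.as_rotvec()) for a in(0,.06,.14) for b in(-.036,0,.023)]
print([None if q is None else np.round(q,2)[[2,4]] for q in chk])
bot.goto(P-.08*z,RH.as_rotvec()); bot.line_to(P,max_speed=.12); print(bot.current_contact_force())
bot.set_gripper(0,30); print(bot.current_opening()*92,bot.current_contact_force(),bot.current_ee_pos(),P,bot.current_clock())
for n,b in(("top",(290,165,350,225)),("side",(300,180,370,230))):
    c=bot.read_camera(n); cv2.imwrite(f"pics/{n}4.png",c["pixels"])
    for p,a in blobs(c["pixels"],*b,170 if n=="top" else 150,25): print(n,p,a,px2w(c,p,.104))
E
```

```text
[array([2.56, 0.46]), array([2.54, 0.41]), array([2.52, 0.39]), array([2.39, 0.38]), array([2.38, 0.35]), array([2.36, 0.33]), array([2.18, 0.35]), array([2.16, 0.33]), array([2.15, 0.32])]
[0.2351 0.0601 0.0665]
15.759320107871096 [-1.4713 -1.3953  2.6058] [0.4603 0.0857 0.0709] [0.4599 0.0857 0.0704] 21.0917
top [318.9894 172.0778] 848 [[0.6421 0.0878 0.104 ]]
top [322.3442 209.0828] 918 [[0.5303 0.0762 0.104 ]]
top [326.7797 187.1017] 59 [[0.5966 0.0638 0.104 ]]
top [307.4146 188.6463] 82 [[0.5914 0.1218 0.104 ]]
top [327.0311 204.5992] 257 [[0.5439 0.0624 0.104 ]]
top [307.5 205. ] 156 [[0.5421 0.1207 0.104 ]]
side [343.9804 186.3529] 51 [[0.6582 0.1587 0.104 ]]
side [320.2368 190.4605] 76 [[0.5822 0.1733 0.104 ]]
side [323.3455 207.3787] 301 [[0.5421 0.0817 0.104 ]]
side [343.9444 207.5694] 72 [[0.5918 0.0512 0.104 ]]
side [302.04 209.84] 25 [[0.484  0.1006 0.104 ]]
side [309.1967 225.4098] 61 [[0.4652 0.0206 0.104 ]]
```

The carrier shifted 1.7 mm in y when gripped, and I'll account for that. Now sideways first, then in to the large lid, and check there.

```bash
python3 - <<'E'
from h import *
import json
np.set_printoptions(precision=4,suppress=True)
P0=np.array(bot.current_ee_pos()); json.dump(P0.tolist(),open("p0.json","w"))
go=lambda a,b,v=.08: bot.line_to(P0+F.apply([a,b,0]),max_speed=v)
go(0,.0204); print(bot.current_contact_force()); go(.1378,.0204); bot.hold(.2)
print(bot.current_contact_force(),bot.current_ee_pos()-P0,bot.current_clock())
t=bot.read_camera("top"); s=bot.read_camera("side")
tip=np.array([.681,.0867,.112]); print(w2px(s,tip),w2px(s,tip-[0,0,.008]))
o=np.zeros((600,800,3),np.uint8)
for c,(x0,y0,x1,y1),k,off in((t,(290,135,345,195),7,0),(s,(330,160,400,225),5.6,400)):
    cv2.imwrite(f"pics/{'top' if off==0 else 'side'}5.png",c["pixels"])
    A=cv2.resize(c["pixels"][y0:y1,x0:x1],None,fx=k,fy=k,interpolation=cv2.INTER_CUBIC)
    for i in range(x0,x1,5): cv2.putText(A,str(i),(int((i-x0)*k),10),0,.33,(0,0,255),1)
    for i in range(y0,y1,5): cv2.putText(A,str(i),(0,int((i-y0+.5)*k)+4),0,.33,(0,0,255),1)
    o[:A.shape[0],off:off+A.shape[1]]=A[:, :800-off]
cv2.imwrite("pics/code1.png",o)
E
```

```text
[-0.4743  0.9052  1.342 ]
[0.5918 1.0115 0.2958] [0.1371 0.0242 0.0001] 23.675
[[363.2629 191.9931]] [[363.175  194.3332]]
```

View pics/code1.png

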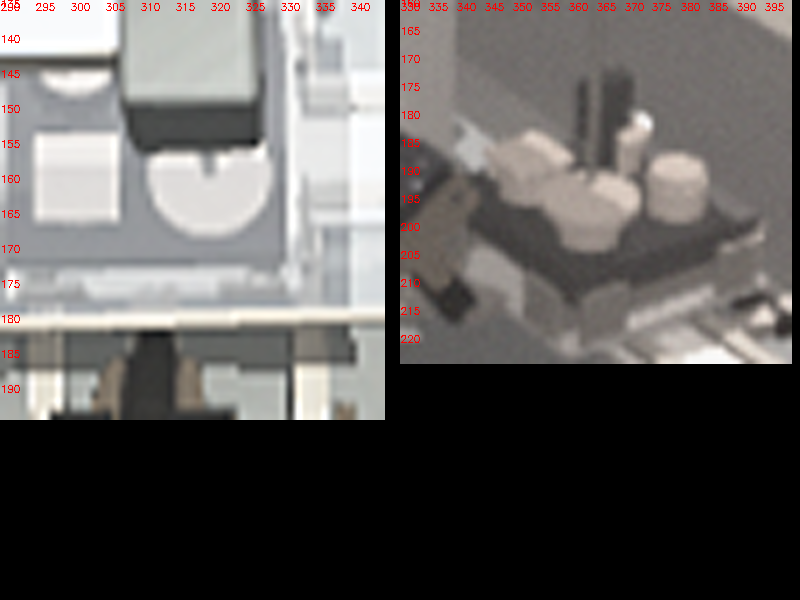

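In the top view the large lid is at ≈(319.4,159.3), against ≈(319.3,159.5) expected under the tip, so it's within ~1 mm. I'll hold, then go round the fin to the medium lid.

```bash
python3 - <<'E'
from h import *
import json
np.set_printoptions(precision=4,suppress=True)
P0=np.array(json.load(open("p0.json")))
go=lambda a,b,v=.08: bot.line_to(P0+F.apply([a,b,0]),max_speed=v)
bot.hold(1.2)
go(.0588,.0204); go(.0588,-.0376); go(.0798,-.0376,.05); bot.hold(.2)
print(bot.current_contact_force(),bot.current_opening()*92,bot.current_clock())
t=bot.read_camera("top"); s=bot.read_camera("side"); print(w2px(t,[.681,.0867,.104]))
o=np.zeros((600,800,3),np.uint8)
for c,(x0,y0,x1,y1),k,off in((t,(300,135,355,195),7,0),(s,(330,160,400,225),5.6,400)):
    cv2.imwrite(f"pics/{'top' if off==0 else 'side'}6.png",c["pixels"])
    A=cv2.resize(c["pixels"][y0:y1,x0:x1],None,fx=k,fy=k,interpolation=cv2.INTER_CUBIC)
    for i in range(x0,x1,5): cv2.putText(A,str(i),(int((i-x0)*k),10),0,.33,(0,0,255),1)
    for i in range(y0,y1,5): cv2.putText(A,str(i),(0,int((i-y0+.5)*k)+4),0,.33,(0,0,255),1)
    o[:A.shape[0],off:off+A.shape[1]]=A[:, :800-off]
cv2.imwrite("pics/code2.png",o)
E
```

```text
[2.1847 1.7215 1.0801] 15.753416605833744 27.75
[[319.5272 159.3748]]
```

View pics/code2.png

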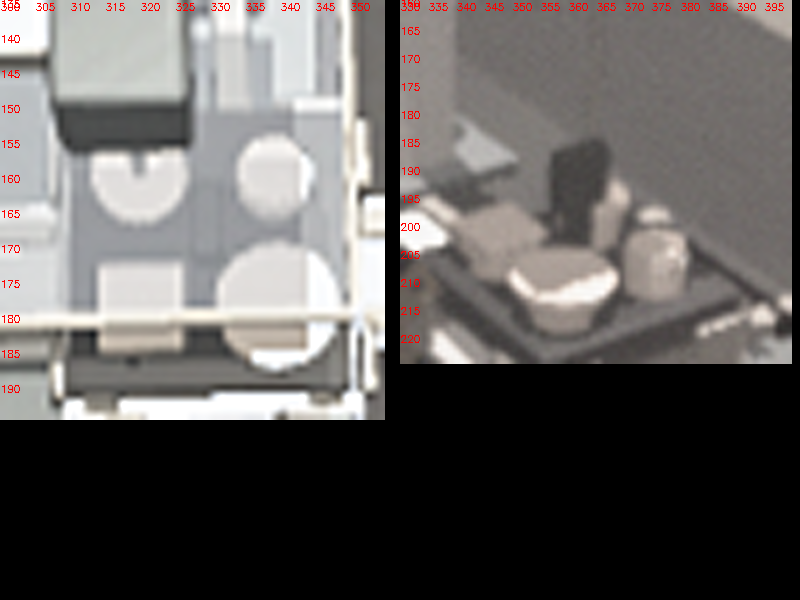

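Medium lid at ≈(319.4,159.5), expected (319.5,159.4): centred. I'll hold, then go round the fin to the small lid, with 1 mm extra in x because it sits slightly nearer.

```bash
python3 - <<'E'
from h import *
import json
np.set_printoptions(precision=4,suppress=True)
P0=np.array(json.load(open("p0.json")))
go=lambda a,b,v=.08: bot.line_to(P0+F.apply([a,b,0]),max_speed=v)
bot.hold(1.2)
go(.0588,-.0376); go(.0588,.0204); go(.0808,.0204,.05); bot.hold(1.2)
print(bot.current_contact_force(),bot.current_opening()*92,bot.current_clock())
t=bot.read_camera("top"); s=bot.read_camera("side")
o=np.zeros((600,800,3),np.uint8)
for c,(x0,y0,x1,y1),k,off in((t,(290,135,345,195),7,0),(s,(330,160,400,225),5.6,400)):
    cv2.imwrite(f"pics/{'top' if off==0 else 'side'}7.png",c["pixels"])
    A=cv2.resize(c["pixels"][y0:y1,x0:x1],None,fx=k,fy=k,interpolation=cv2.INTER_CUBIC)
    for i in range(x0,x1,5): cv2.putText(A,str(i),(int((i-x0)*k),10),0,.33,(0,0,255),1)
    for i in range(y0,y1,5): cv2.putText(A,str(i),(0,int((i-y0+.5)*k)+4),0,.33,(0,0,255),1)
    o[:A.shape[0],off:off+A.shape[1]]=A[:, :800-off]
cv2.imwrite("pics/code3.png",o)
E
```

```text
[-0.9156 -1.6845  2.82  ] 15.911989271455742 32.1333
```

View pics/code3.png

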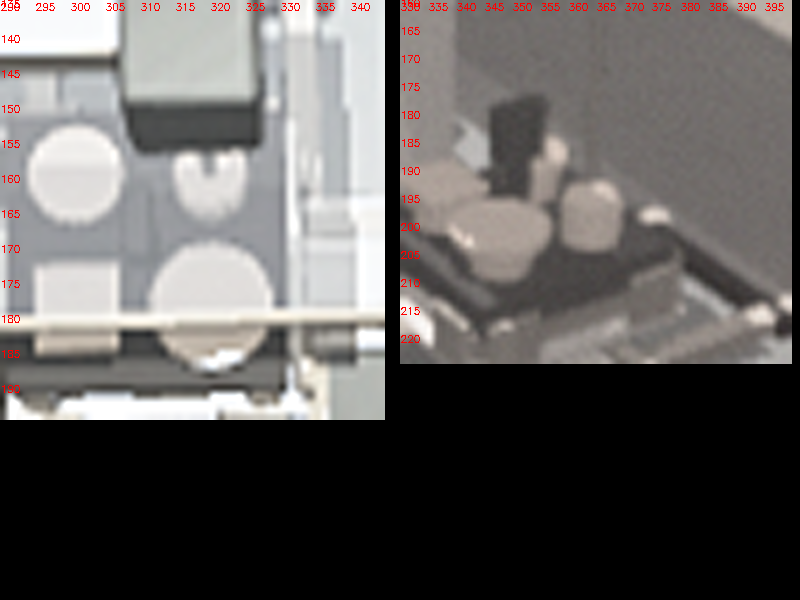

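By eye the small lid is at ≈(319.7,160.5), about 1 px (3 mm) towards the robot. I'll measure its edge to sub-pixel.

```bash
python3 - <<'E'
from h import *
np.set_printoptions(precision=1,suppress=True)
for n,cols,r in((5,(317,322),27),(6,(317,322),21),(7,(317,322),15)):
    g=cv2.imread(f"pics/top{n}.png").astype(float).mean(2); p=g[160:175,cols[0]:cols[1]].mean(1)
    hi=np.median(p[:4]) if n!=7 else p[1:4].max(); k={5:11,6:9,7:8}[n]; lo=p[k:k+3].min(); th=(hi+lo)/2
    i=np.where((p[:-1]>th)&(p[1:]<=th))[0][0]; e=160+i+(p[i]-th)/(p[i]-p[i+1]); print(n,p,"edge",e,"centre row",e-r/2.96)
    row=g[161,305:335]; w=row>((hi+lo)/2); print(np.where(w)[0]+305)
E
```

```text
5 [215.5 221.5 220.9 220.9 221.1 220.9 222.6 226.7 192.9 152.5 153.8 149.6
 146.3 199.  222.3] edge 168.2318481848185 centre row 159.11022656319687
[305 306 311 312 313 314 315 316 317 318 319 320 321 322 323 324 325 326
 327 328 331 332 333 334]
6 [217.  223.7 222.7 223.  223.7 228.7 197.1 155.8 155.6 157.1 154.4 150.
 184.1 218.5 224.5] edge 166.2580775444265 centre row 159.16348294983192
[305 307 309 313 314 315 316 317 318 319 320 321 322 323 324 325 326 334]
7 [217.6 224.2 223.9 220.7 210.3 191.9 167.5 154.2 151.7 172.4 212.9 225.8
 222.5 221.6 222.2] edge 165.16212534059946 centre row 160.09455777303188
[305 306 315 316 317 318 319 320 321 322 323 324 331 332 334]
```

The small lid is about 2 mm low, within tolerance. I'll nudge it 2 mm in and hold again, then draw out, release and back off.

```bash
python3 - <<'E'
from h import *
import json
np.set_printoptions(precision=4,suppress=True)
P0=np.array(json.load(open("p0.json")))
go=lambda a,b,v=.08: bot.line_to(P0+F.apply([a,b,0]),max_speed=v)
go(.0828,.0204,.02); bot.hold(1.3); t=bot.read_camera("top"); cv2.imwrite("pics/top8.png",t["pixels"])
p=t["pixels"][160:170,317:322].astype(float).mean((1,2)); print(p)
go(.040,.0204); go(0,.0204); print(bot.current_contact_force())
bot.set_gripper(.55); bot.hold(.3); print(bot.current_contact_force(),bot.current_opening())
z=RH.as_matrix()[:,2]; q=np.array(bot.current_ee_pos())
bot.line_to(q-.08*z,max_speed=.12); bot.goto([.38,-.20,.36],R_(RYAW,T,1).as_rotvec()); bot.hold(.3)
for n,b in(("top",(285,165,350,225)),("side",(300,180,370,230))):
    c=bot.read_camera(n); cv2.imwrite(f"pics/{n}9.png",c["pixels"])
    for p,a in blobs(c["pixels"],*b,170 if n=="top" else 150,25): print(n,p,a,px2w(c,p,.104))
print(bot.current_contact_force(),bot.current_clock())
E
```

```text
[217.5333 224.4    224.8    215.4667 194.1333 171.2667 157.0667 154.5333
 153.     203.6   ]
[-1.1382 -0.5512  2.9275]
[ 0.361  -0.4582 -0.6012] 0.5500514964524021
top [320.4035 191.7461] 2032 [[0.5824 0.0827 0.104 ]]
top [342.8846 183.9231] 26 [[0.6067 0.0157 0.104 ]]
top [320.1791 187.0299] 67 [[0.5967 0.0836 0.104 ]]
top [300.5647 188.7529] 85 [[0.5909 0.1423 0.104 ]]
top [320.2669 204.688 ] 266 [[0.5434 0.0826 0.104 ]]
top [300.7407 205.1296] 162 [[0.5415 0.1409 0.104 ]]
side [343.8302 186.2453] 53 [[0.6581 0.1595 0.104 ]]
side [319.12 191.04] 25 [[0.5776 0.1718 0.104 ]]
side [319.9327 204.2828] 297 [[0.542  0.1017 0.104 ]]
side [340.0959 204.7397] 73 [[0.5905 0.07   0.104 ]]
side [306.481  223.3671] 79 [[0.4634 0.033  0.104 ]]
side [341.8246 227.2982] 57 [[ 0.5349 -0.0305  0.104 ]]
[0.7819 0.7263 0.3738] 38.75
```

```bash
python3 -c "
from workcell import bot
bot.job_done(); print(bot.current_clock())"
```

```text
the job is handed in; nothing more can be done
the job is handed in; nothing more can be done
```

The rack went onto the carrier without a drop. I coded the large, medium and small lids in that order, going round the fin between them, then drew the carrier back out, let go and handed the job in. The clock stood at about 39 s of the 64 s allowed. `job_done` gives no verdict, so what follows rests on my own checks.

- **Seating:** the rack met the bars at the expected height with no sideways force from the lips. It looked level with all four cups in it. The lids put its centre about 2–4 mm from where I reckoned the nest centre, against a limit of 7 mm.
- **Coding:** in the top view the large and medium lids were within about 1 mm of the pointer. Each was held for at least 1.2 s.
- **Small lid:** this check disagreed. At the first hold it measured about 2 mm short towards the robot, inside the 5 mm limit. I moved it 2 mm further in and held it another 1.3 s.
- **End state:** the four lids were back at the loading x to within about 1 mm. The carrier was left about 20 mm to the left, and the robot stood clear with near-zero contact force.
- **Not checked:** I did not re-measure the jar, bottle and boxes at the end. No force reading I took suggested contact with them or with the coder, but I only read forces at stops, not throughout. The final picture was checked by numbers only, because I had used all 12 views.

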